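# Tally the called cells on a differential cell counter

## Robot

A 6-joint arm with a two-finger parallel gripper is mounted at the origin on the work surface. World frame = base frame: x ahead of the robot, y to its left, z up, the work surface at z = 0. Lengths are in mm, angles in rad, forces in N, time in s.
With the tool pointing down it reaches from about 375 to 975 mm from the base axis. Payload 3.8 kg.
Tool frame: the origin (TCP) lies at the very end of the fingers, on their centre line; the grasp point (between the pads) lies r.grasp_offset behind it (r.grasp_offset is the distance from the TCP to the grasp point, in mm); x points along the fingers, y is the direction in which the jaws open and shut, and the axes are right-handed (so a half turn about x gives the same grasp; the last joint's range is limited). The gripper opens to 88 mm and grips with 3 to 60 N. Pads are 18 mm wide; open, the fingers measure 123 mm over their backs; the gripper's body (75 mm by 187 mm) begins 45 mm behind the grasp point.
Start: joints at [1.127, 0.264, 1.604, -0, 1.274, -0.037], TCP at [267.076, 619.91, 238.706] pointing down, gripper open.
Joint ranges: [-2.63, 2.63], [-0.94, 2.18], [0.31, 2.57], [-1.31, 4.45], [0, 2.66], [-2.55, 2.55]. Speed limits (rad/s): [2.57, 2.57, 3.14, 3.14, 3.14, 3.14].

## Interface

Orientations are given as a 3x3 rotation matrix whose columns are the frame's x, y, z axes.
In Python, from workcell import r gives the robot as it stands. The module is installed in compiled form; this text tells all that it offers.
- The arm moves only by the tool jog_arm, never from a script. Its argument "steps" is text: rows parted by semicolons, each of 7 numbers parted by spaces: the turn, a rotation vector about the tool's x, y, z in rad, then the shift along the tool's x, y, z in cm, then the closure in counts, from 0 (fully open) to 255 (shut). In form: ax ay az tx ty tz fingers; .... A call has 1 to 5 rows; each row is the pose to reach, as a shift and turn from the pose measured when the call began, along the tool's axes at that moment; what a row does not reach only later rows make up. A row lasts 1/8 s, in which the tool goes at most 62.5 mm and 10.7 degrees, less where a joint would pass 70% of its speed; a pose out of reach is approached as far as the arm can. A call with a gripper value outside its range is refused whole. The fingers move at their own pace and stop on an object; "force" is the grip in N (left out, the last holds). Time passes only in rows, so rows that repeat a pose let the fingers close. It gives the time, the measured TCP pose, the force and the opening at its end, in the units of the state.
- r.get_state(): the state, without advancing time (a new reading comes with each control period).
- r.camera(name): name is "scene" or "top" or "wrist"; returns the picture (480x640x3 uint8, blue, green, red); there is no depth.
- r.calibration(name): a dict with "camera_matrix" (3x3 intrinsics, pixels), "R" (3x3) and "t" (3): a world point X has camera coordinates R X + t. Camera axes: x right, y down, z forward; pixel columns grow to the right and rows downward; lengths in mm; the calibration is good to about 2 mm. A picture is of the moment at which its call begins: read the wrist's pose just before it. calibration takes no time and is no camera call; for the wrist camera it gives the pose at the moment of the call.
- r.hand_in(): hands the job in, once; it reports no verdict.
The state is a dict: "time_s": time; "joint_positions": joint angles; "qd": joint speeds; "tau": joint torques, N m; "position": TCP position; "orientation": TCP orientation; "wrist_force": force on the tool from outside, world axes, zero at the start; "wrist_torque": the same for the moment, N m; "width": finger opening in mm.
Only numpy, scipy, OpenCV 4.12 (cv2) and the standard library are available. Lean on these libraries where they do the work, as an engineer would, in place of code of your own. Each camera call takes 0.05 s, during which the arm holds its last target.

## Task

Start a fresh blood-smear count on the five-key cell counter beside the microscope: tap its long zero bar to clear it, then tally three cells in the order I call them, a neutrophil on the far-left key, a monocyte on the second key from the right and a lymphocyte on the middle key (left and right as seen from the robot, on the bar's side of the counter). Tap lightly with the fingertips, far enough for the key to register and letting each one spring back before the next, and press neither of the other two keys. Do not shove or lift the counter, and leave the other things on the bench where they are.

Things in the scene. Friction and masses are not known exactly. Their poses are not given: they have to be found in the camera images.
- counter: Cell counter, loose, 1.6 kg: grey wedge console 200 mm deep (its x, from the low front edge at the robot's side to the back), 250 wide (its y, to its left); origin: centre of the underside. Flat top panel 30 mm high in front, 45 mid, 60 at the back (slope 0.15 rad). Row of five keys 42 mm apart, a long bar 68 mm in front of the row, flat display windows behind it.
- zero_bar_top (a point): Zero bar, the long white bar near the console's front edge, 100 mm wide and 20 mm deep, standing 15 mm proud of the panel; this point is the centre of its top face, about 50 mm above the table while up.
- zero_bar (a joint): travel of the zero bar in m, square to the panel: 0 up, 0.009 fully down, registers at 0.003. Spring return: 1 N to start, 3.1 N at 0.003, 7.3 N fully down, where it meets a hard stop.
- key_1_top (a point): Far-left key (+y end of the row at yaw 0): white square keycap 26 mm wide and 30 mm deep (up the slope), standing 15 mm proud of the panel; this point is the centre of its top face, about 61 mm above the table while up.
- key_1 (a joint): travel of the far-left key in m, as for the zero bar (same spring): 0 up, registers at 0.003, 0.009 fully down.
- key_2_top (a point): Second key from the left: white square keycap 26 mm wide and 30 mm deep (up the slope), standing 15 mm proud of the panel; this point is the centre of its top face, about 61 mm above the table while up.
- key_2 (a joint): travel of the second key from the left in m, as for the zero bar (same spring): 0 up, registers at 0.003, 0.009 fully down.
- key_3_top (a point): Middle key: white square keycap 26 mm wide and 30 mm deep (up the slope), standing 15 mm proud of the panel; this point is the centre of its top face, about 61 mm above the table while up.
- key_3 (a joint): travel of the middle key in m, as for the zero bar (same spring): 0 up, registers at 0.003, 0.009 fully down.
- key_4_top (a point): Second key from the right: white square keycap 26 mm wide and 30 mm deep (up the slope), standing 15 mm proud of the panel; this point is the centre of its top face, about 61 mm above the table while up.
- key_4 (a joint): travel of the second key from the right in m, as for the zero bar (same spring): 0 up, registers at 0.003, 0.009 fully down.
- key_5_top (a point): Far-right key (-y end of the row at yaw 0): white square keycap 26 mm wide and 30 mm deep (up the slope), standing 15 mm proud of the panel; this point is the centre of its top face, about 61 mm above the table while up.
- key_5 (a joint): travel of the far-right key in m, as for the zero bar (same spring): 0 up, registers at 0.003, 0.009 fully down.
- oil_bottle: Bystander, loose: small amber bottle with black cap, 32 mm across, 75 mm tall, standing on the right of the counter; origin at the centre of its underside.
- petri_dish: Bystander, loose: flat covered dish, 92 mm across, 17 mm tall, on the right of the counter; origin at the centre of its underside.
- tip_box: Bystander, loose: blue pipette-tip box with white top, 83 (its x) x 122 (its y) x 53 mm tall, on the left of the counter; origin at the centre of its underside.
- microscope: Fixed stereo microscope on the left of the bench, round foot 200 mm across, up to 360 mm tall, eyepieces reaching 140 mm from its axis towards the robot; origin at the centre of its underside.

How it is judged (in metres and radians):
On the way, in this order (a step that is already met when the one before it is completed fails the run):
1. the zero bar is tapped (3 mm down, all keys up) (value of joint zero_bar above 0.003 m and value of joint each of key_1, key_2, key_3, key_4, key_5 below 0.0015 m), for 0.05 s.
2. the far-left key is tapped (3 mm down, all others up) (value of joint key_1 above 0.003 m and value of joint each of zero_bar, key_2, key_3, key_4, key_5 below 0.0015 m), for 0.05 s.
3. the second key from the right is tapped (3 mm down, all others up) (value of joint key_4 above 0.003 m and value of joint each of zero_bar, key_1, key_2, key_3, key_5 below 0.0015 m), for 0.05 s.
4. the middle key is tapped (3 mm down, all others up) (value of joint key_3 above 0.003 m and value of joint each of zero_bar, key_1, key_2, key_4, key_5 below 0.0015 m), for 0.05 s.
At the end, for the whole second after the job is handed in: All five keys and the zero bar are up again (within 1 mm); the counter, oil bottle, dish and tip box are at rest within 12 mm of where they started (value of joint each of zero_bar, key_1, key_2, key_3, key_4, key_5 below 0.001 m and distance of each of counter, oil_bottle, petri_dish, tip_box from where it was at the start of the episode below 0.012 m and linear speed of each of counter, oil_bottle, petri_dish, tip_box below 0.02 m/s); the robot touches nothing.
It fails at once if one of the two keys not called (second from the left, far right) is pressed to the registering point (3 mm) (value of joint any of key_2, key_5 above 0.003 m).
It fails at once if the counter is pushed harder than 20 N: not a light tap (contact force between any of the fingers, the arm and counter above 20 N).
It fails at once if the counter is shoved or lifted (moved over 12 mm or tilted over 0.06 rad) (distance of counter from where it was at the start of the episode above 0.012 m or angle between counter's own z axis and vertical above 0.06 rad).
It fails at once if a bystander is moved over 12 mm, lifted or knocked over (distance of any of oil_bottle, petri_dish, tip_box from where it was at the start of the episode above 0.012 m or angle between any of oil_bottle, petri_dish, tip_box's own z axis and vertical above 0.3 rad).
It also fails if it takes over 45 s, if anything falls off the work surface, if the arm or the gripper's body presses on something with over 40 N, if the wrist force passes 120 N, or if a joint passes its speed limit or range.

## Working session

There is one attempt and no reset: what is moved stays moved. The work goes in short steps, Python scripts to look and compute and a tool call to move; the robot and the scene stay as the last step left them, time stands still between calls to the robot, and variables do not carry over. Pictures are saved under pics/ and viewed, and the job is handed in when it is done.

Besides the shell and the picture viewer there is one more tool, called after "Request:" as a command line: name --argument value ..., lists and objects as JSON in quotes. jog_arm: Moves the arm, as the interface text tells. Its arguments: {"type":"object","properties":{"steps":{"type":"string"},"force":{"type":"number"}},"required":["steps"]}

```bash
mkdir -p pics
python3 - <<'E'
from workcell import r
import cv2,numpy as np
np.set_printoptions(precision=3,suppress=True)
for n in ["scene","top","wrist"]:
    c=r.calibration(n); print(n,c["camera_matrix"].tolist()); print(np.array(c["R"]),np.array(c["t"]))
    cv2.imwrite(f"pics/{n}0.png",r.camera(n))
s=r.get_state(); print(s); print(r.grasp_offset)
E
```

```text
scene [[521.1284490917981, 0.0, 324.48348606825306], [0.0, 521.1284490917981, 236.97671632193274], [0.0, 0.0, 1.0]]
[[ 0.22   0.975  0.009]
 [ 0.603 -0.129 -0.787]
 [-0.767  0.179 -0.617]] [-300.146 -281.199 1513.428]
top [[480.3200082299421, 0.0, 313.49667830060827], [0.0, 480.3200082299421, 241.35757142061442], [0.0, 0.0, 1.0]]
[[-0.065 -0.998 -0.002]
 [-0.975  0.064 -0.214]
 [ 0.214 -0.012 -0.977]] [ 190.305  598.616 1129.142]
wrist [[401.14018510367134, 0.0, 316.27279447649397], [0.0, 401.14018510367134, 232.1807012629212], [0.0, 0.0, 1.0]]
[[ 0.396  0.918 -0.003]
 [ 0.887 -0.381  0.26 ]
 [ 0.238 -0.105 -0.966]] [-672.821  -36.216  389.697]
{'time_s': 0.15, 'joint_positions': array([ 1.127,  0.265,  1.605, -0.   ,  1.274, -0.037]), 'qd': array([-0.   , -0.002, -0.004, -0.   ,  0.001,  0.   ]), 'tau': array([ -0.   , -50.285, -35.747,   0.073,   0.025,  -0.   ]), 'position': array([266.84 , 619.412, 237.648]), 'orientation': array([[-0.001,  0.396,  0.918],
       [-0.002,  0.918, -0.396],
       [-1.   , -0.002, -0.   ]]), 'wrist_force': array([-0.438, -0.154,  0.134]), 'wrist_torque': array([-0.028, -0.047, -0.065]), 'width': 88.15630946171359}
18.700000000000003
```

View pics/scene0.png

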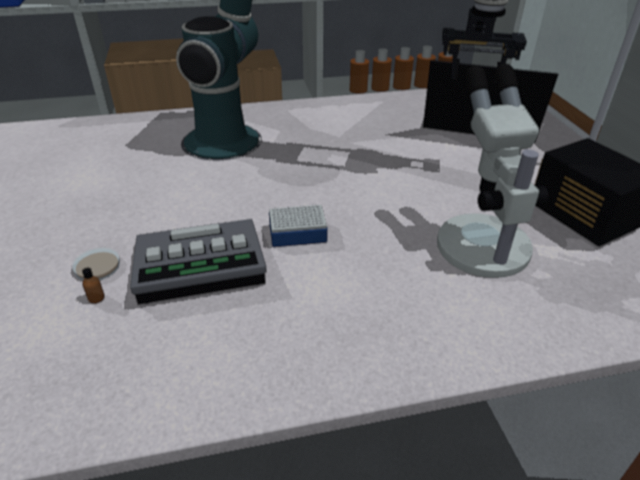

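View pics/top0.png

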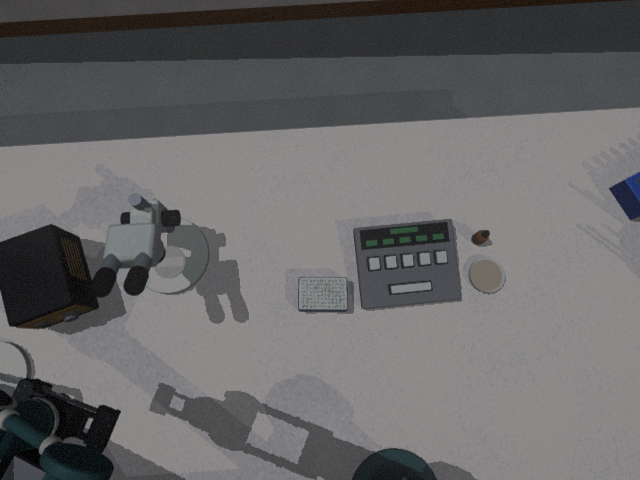

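View pics/wrist0.png

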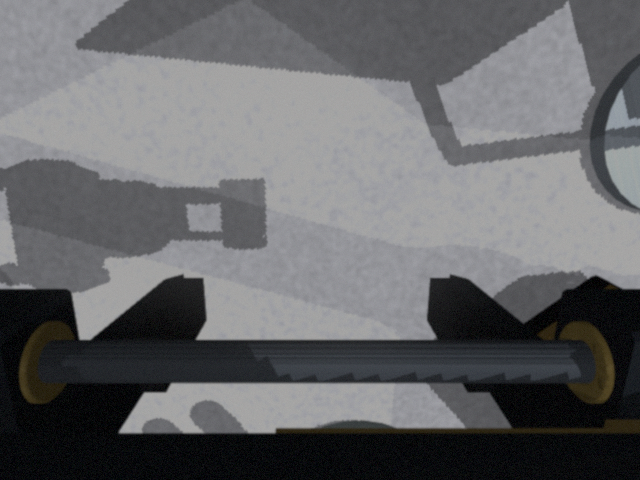

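The scene and top views show the counter with five white keys. In the top view they sit at about (375,264), (391,262), (407,260), (424,259) and (441,257), with the zero bar at (410,288). In the scene view the keys run from (153,254) to (239,241), with the bar at (195,232). The wrist view shows only the bench, fingers and shadows. Next I'll triangulate the keys from the top and scene views.

```bash
cat > h.py <<'E'
import numpy as np,cv2
np.set_printoptions(precision=3,suppress=True)
def ray(c,p):
    K=np.array(c["camera_matrix"]);R=np.array(c["R"]);t=np.array(c["t"])
    d=R.T@np.linalg.solve(K,[p[0],p[1],1.]); return -R.T@t,d/np.linalg.norm(d)
def tri(cs,ps):
    A=np.zeros((3,3));b=np.zeros(3);L=[]
    for c,p in zip(cs,ps):
        o,d=ray(c,p);P=np.eye(3)-np.outer(d,d);A+=P;b+=P@o;L.append((o,P))
    X=np.linalg.solve(A,b); return X,max(np.linalg.norm(P@(X-o)) for o,P in L)
def onz(c,p,z):
    o,d=ray(c,p); return o+d*(z-o[2])/d[2]
def proj(c,X):
    q=np.array(c["camera_matrix"])@(np.array(c["R"])@X+np.array(c["t"])); return q[:2]/q[2]
def blobs(img,roi,th,amin=20):
    x0,y0,x1,y1=roi; g=cv2.cvtColor(img,cv2.COLOR_BGR2GRAY)[y0:y1,x0:x1]
    n,l,s,ce=cv2.connectedComponentsWithStats((g>th).astype(np.uint8))
    return [(ce[i]+[x0,y0],s[i]) for i in range(1,n) if s[i][4]>=amin]
E
python3 - <<'E'
from h import *
from workcell import r
t=cv2.imread("pics/top0.png");s=cv2.imread("pics/scene0.png")
cv2.imwrite("pics/crops.png",np.vstack([cv2.resize(t[205:320,340:510],None,fx=3,fy=3,interpolation=0)[:, :510],cv2.resize(s[210:305,70:240],None,fx=3,fy=3,interpolation=0)]) [:600])
for th in (110,125,140): print(th,[(b.round(1).tolist(),st[2:].tolist()) for b,st in blobs(t,(362,245,452,300),th)])
for th in (140,160,): print(th,[(b.round(1).tolist(),st[2:].tolist()) for b,st in blobs(s,(140,222,252,265),th)])
ct,cs=r.calibration("top"),r.calibration("scene")
for nm,z in [("bar",50),("k",61)]:
  pass
print("bar",onz(ct,(410,288),50))
for p in [(375,264),(391,262),(407,260),(424,259),(441,257)]: print(onz(ct,p,61))
E
```

```text
110 [([441.4, 256.5], [10, 12, 102]), ([407.7, 259.7], [10, 12, 103]), ([424.6, 258.0], [10, 11, 104]), ([390.9, 261.4], [11, 12, 104]), ([374.1, 263.0], [11, 11, 105]), ([410.9, 287.2], [40, 11, 277])]
125 [([441.4, 256.4], [10, 10, 85]), ([424.6, 258.2], [10, 11, 84]), ([391.1, 261.4], [9, 11, 86]), ([407.8, 259.9], [9, 11, 85]), ([374.1, 262.9], [9, 11, 89]), ([410.5, 287.3], [39, 10, 235])]
140 []
140 [([175.9, 226.4], [83, 12, 743]), ([238.4, 238.4], [12, 8, 69]), ([217.5, 241.5], [12, 8, 71]), ([196.1, 244.6], [11, 8, 72]), ([174.5, 247.7], [12, 8, 74]), ([152.5, 251.1], [12, 8, 76])]
160 [([166.5, 225.3], [77, 11, 460])]
bar [480.029 -79.068  50.   ]
[543.602   2.97   61.   ]
[546.004 -36.929  61.   ]
[548.409 -76.894  61.   ]
[ 548.156 -119.105   61.   ]
[ 550.404 -161.654   61.   ]
```

View pics/crops.png

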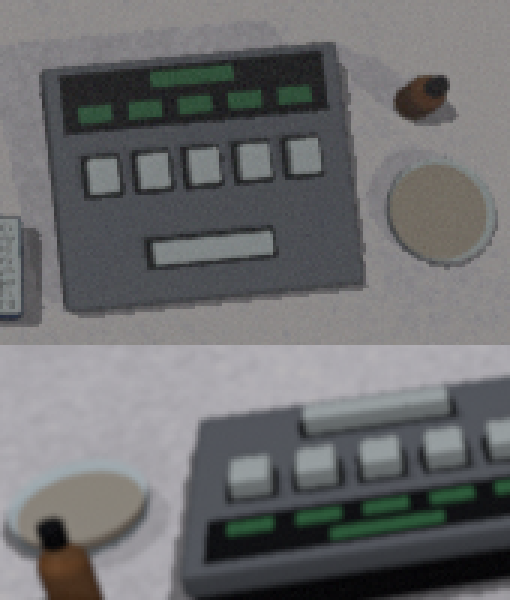

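```bash
cat >> h.py <<'E'
from scipy.spatial.transform import Rotation as Ro
def rel(s,P,Rt):
    "shift (cm) and rotvec in the tool axes from state s to pose P,Rt"
    R0=s["orientation"]; return Ro.from_matrix(R0.T@Rt).as_rotvec(), R0.T@(np.array(P)-s["position"])/10
def tool(yaw,tilt=0.15):
    "tool x = into the panel, y = up the slope (depth)"
    Rc=Ro.from_euler("ZY",[yaw,-tilt]).as_matrix()
    x=-Rc[:,2];y=Rc[:,0];return np.c_[x,y,np.cross(x,y)]
E
python3 - <<'E'
from h import *
from workcell import r
ct,cs=r.calibration("top"),r.calibration("scene")
T=[(374.1,263.0),(391,261.4),(407.7,259.8),(424.6,258.1),(441.4,256.5)]
S=[(238.4,238.6),(217.5,241.6),(196.1,244.6),(174.5,247.8),(152.5,251.2)]
for a,b in zip(T,S): print(tri([ct,cs],[a,b]),onz(ct,a,61))
print("bar",onz(ct,(410.7,287.3),50))
X=[onz(ct,a,61) for a in T]; d=X[0]-X[4]; print(np.linalg.norm(d)/4,"yaw",np.arctan2(-d[0],d[1]))
print("foot",onz(ct,(172,257),10))
for p in [(105,280),(137,282),(120,270)]:
  for z in (250,300,350): print(p,onz(ct,p,z))
print("tips",onz(ct,(323,295),53))
print("eyep scene", [tri([ct,cs],[(105,280),(476,72)]),tri([ct,cs],[(137,280),(506,72)])])
E
```

```text
(array([546.912,   4.294,  56.853]), np.float64(0.09612059225513399)) [546.241   4.956  61.   ]
(array([548.152, -37.807,  57.039]), np.float64(0.045428650980744244)) [547.501 -37.079  61.   ]
(array([549.393, -79.821,  57.31 ]), np.float64(0.37307600553449455)) [548.795 -78.674  61.   ]
(array([ 550.897, -121.981,   57.463]), np.float64(0.26708404804374575)) [ 550.309 -120.845   61.   ]
(array([ 552.248, -164.175,   57.117]), np.float64(0.28327978332485304)) [ 551.59  -162.795   61.   ]
bar [481.638 -80.976  50.   ]
41.95903622420519 yaw 0.03187794657307169
foot [604.497 518.17   10.   ]
(105, 280) [516.151 586.508 250.   ]
(105, 280) [507.904 565.016 300.   ]
(105, 280) [499.657 543.524 350.   ]
(137, 282) [507.692 520.667 250.   ]
(137, 282) [499.876 502.528 300.   ]
(137, 282) [492.06 484.39 350.  ]
(120, 270) [535.003 556.109 250.   ]
(120, 270) [525.796 536.165 300.   ]
(120, 270) [516.589 516.222 350.   ]
tips [476.516 136.174  53.   ]
eyep scene [(array([490.714, 519.179, 351.684]), np.float64(22.854929859252533)), (array([510.154, 516.21 , 342.095]), np.float64(29.49481998033596))]
```

Request:
jog_arm --steps "0.1 0 0 0 -5.2 3.4 255; 0.2 0 0 0 -10.4 6.8 255; 0.3 0 0 0 -15.6 10.2 255; 0.4 0 0 0 -20.8 13.6 255; 0.5 0 0 0 -26 17 255" --force 10

```text
time_s: 0.78
position: [320.0, 311.4, 237.9]
orientation: [[-0.0, 0.789, 0.614], [-0.002, 0.614, -0.789], [-1.0, -0.001, 0.001]]
wrist_force: [1.1, 0.4, 0.2]
width: 40.2
```

Run:
```python
from h import *
from workcell import r
s=r.get_state();print(s["position"],s["orientation"],s["width"])
print(rel(s,[400,0,230],tool(0.032)))
```

```text
[319.975 311.392 237.91 ] [[-0.     0.789  0.614]
 [-0.002  0.614 -0.789]
 [-1.    -0.001  0.001]] 40.20164220195717
(array([ 0.628, -0.046,  0.146]), array([  0.843, -12.811,  29.487]))
```

Request:
jog_arm --steps "0.09 -0.007 0.02 0 -2.3 5.3 255; 0.18 -0.013 0.04 0 -4.6 10.6 255; 0.27 -0.02 0.06 0 -6.8 15.8 255; 0.36 -0.026 0.08 0 -9 21 255; 0.45 -0.033 0.1 0 -11.3 26.2 255"

```text
time_s: 1.4
position: [391.7, 33.5, 238.5]
orientation: [[0.105, 0.973, 0.206], [0.01, 0.206, -0.978], [-0.994, 0.105, 0.012]]
wrist_force: [1.2, 0.0, 0.2]
width: 0.4
```

Run:
```python
from h import *
from workcell import r
s=r.get_state();print(s["position"],s["orientation"],s["width"])
print(rel(s,[430,-75,230],tool(0.032)))
```

```text
[391.707  33.494 238.477] [[ 0.105  0.973  0.206]
 [ 0.01   0.206 -0.978]
 [-0.994  0.105  0.012]] 0.4298427272281292
(array([ 0.176, -0.011,  0.044]), array([ 1.132,  1.398, 11.395]))
```

Request:
jog_arm --steps "0.088 -0.005 0.022 0.5 0.7 5.7 255; 0.176 -0.011 0.044 1.1 1.4 11.4 255; 0.176 -0.011 0.044 1.1 1.4 11.4 255"

```text
time_s: 1.78
position: [429.8, -78.4, 229.8]
orientation: [[0.148, 0.989, 0.025], [0.003, 0.025, -1.0], [-0.989, 0.149, 0.0]]
wrist_force: [-1.0, 0.8, 0.2]
width: 0.8
```

Run:
```python
from h import *
from workcell import r
s=r.get_state();print(s["position"],s["orientation"],s["width"],s["wrist_force"])
c=r.calibration("wrist");im=r.camera("wrist");cv2.imwrite("pics/w1.png",im)
import pickle;pickle.dump(c,open("w1.pkl","wb"))
for x in [(482,-81,50),(546,5,61),(551,-163,61)]: print(proj(c,np.array(x)))
print(-np.array(c["R"]).T@c["t"])
```

```text
[429.826 -78.432 229.828] [[ 0.148  0.989  0.025]
 [ 0.003  0.025 -1.   ]
 [-0.989  0.149  0.   ]] 0.8112472183971191 [-0.995  0.827  0.165]
[345.738 209.162]
[433.106 104.295]
[419.682 300.91 ]
[406.418 -13.142 374.557]
```

View pics/w1.png

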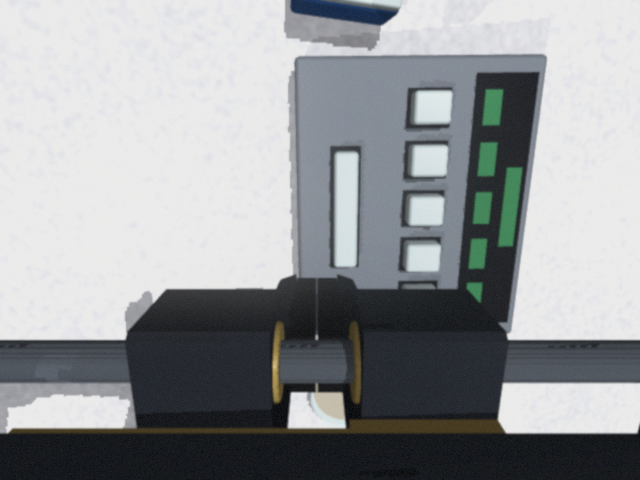

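The wrist view shows the bar at (345,208) and keys 1 to 4 at (432,107), (428,160), (425,210) and (423,255). The closed fingers are at columns 277–357.

Run:
```python
from h import *
from workcell import r
import pickle
c1=pickle.load(open("w1.pkl","rb"));ct=r.calibration("top");cs=r.calibration("scene")
im=cv2.imread("pics/w1.png")
g=cv2.cvtColor(im,cv2.COLOR_BGR2GRAY)
print(g[107,400:460].tolist())
B=blobs(im,(320,70,460,275),205,100)
W=[]
for b,st in B: print(b,st)
T={0:(374.1,263.0),1:(391,261.4),2:(407.7,259.8),3:(424.6,258.1),'bar':(410.7,287.3)}
for b,st in B:
    z=50 if b[0]<370 else 61
    p=onz(c1,b,z)
    k='bar' if z==50 else int(np.argmin([abs(b[1]-v) for v in(107,160,210,255)]))
    print(k,p,"tri top",tri([c1,ct],[b,T[k]]))
```

```text
[139, 141, 141, 142, 137, 136, 116, 73, 52, 50, 67, 90, 98, 101, 130, 159, 183, 206, 221, 224, 225, 223, 225, 225, 227, 226, 225, 226, 226, 226, 226, 227, 226, 226, 226, 227, 227, 229, 226, 228, 226, 227, 228, 227, 226, 227, 227, 227, 227, 221, 205, 174, 140, 129, 133, 136, 138, 136, 140, 137]
[433.513 106.312] [ 97  22  35  30 981]
[430.029 160.082] [ 94  77  33  28 861]
[346.029 208.334] [  17   84   20  112 2125]
[426.821 210.578] [ 91 128  32  26 782]
[423.814 257.752] [ 89 176  31  24 693]
0 [546.498   3.5    61.   ] tri top (array([546.941,   4.135,  59.066]), np.float64(0.662514714641801))
1 [547.919 -38.329  61.   ] tri top (array([547.745, -37.732,  60.824]), np.float64(0.6443210179884699))
bar [482.219 -80.288  50.   ] tri top (array([481.106, -79.628,  54.845]), np.float64(0.33450921462908834))
2 [549.404 -80.349  61.   ] tri top (array([548.492, -79.115,  62.877]), np.float64(0.8135972111243371))
3 [ 550.876 -122.254   61.   ] tri top (array([ 549.639, -120.66 ,   63.99 ]), np.float64(0.5606824155363185))
```

```bash
cat > tgt.py <<'E'
import sys
from h import *
from workcell import r
P={'bar':(482,-80.5,50),'k1':(546.5,4,61),'k3':(549.2,-79.7,61),'k4':(550.6,-121.5,61)}
R=tool(0.032)
def go(k,h):
    s=r.get_state(); a,b=rel(s,np.array(P[k])-R[:,0]*h,R)
    print(k,h,"turn",a,"shift cm",b,"f",s["wrist_force"],"f.n",-s["wrist_force"]@R[:,0],"t",s["time_s"])
for i in range(1,len(sys.argv),2): go(sys.argv[i],float(sys.argv[i+1]))
E
python3 tgt.py bar 25
```

```text
bar 25.0 turn [-0.004  0.     0.002] shift cm [16.056  2.518  0.553] f [-0.519  0.15  -0.658] f.n -0.5742486345561753 t 1.825
```

Request:
jog_arm --steps "0 0 0 5.4 0.8 0.2 255; 0 0 0 10.7 1.7 0.4 255; 0 0 0 16 2.5 0.55 255; 0 0 0 16 2.5 0.55 255; 0 0 0 16 2.5 0.55 255"

```text
time_s: 2.45
position: [478.4, -79.5, 76.5]
orientation: [[0.148, 0.988, 0.03], [0.005, 0.029, -1.0], [-0.989, 0.149, -0.001]]
wrist_force: [-0.1, 0.1, 0.8]
width: 0.3
```

```bash
python3 tgt.py bar 25 bar 4
python3 - <<'E'
from workcell import r
import cv2,pickle
c=r.calibration("wrist");cv2.imwrite("pics/w2.png",r.camera("wrist"));pickle.dump(c,open("w2.pkl","wb"))
print(r.get_state()["wrist_force"])
E
```

```text
bar 25.0 turn [-0.002 -0.     0.001] shift cm [ 0.171 -0.044  0.109] f [-0.071  0.129  0.795] f.n 0.795645500008289 t 2.45
bar 4.0 turn [-0.002 -0.     0.001] shift cm [ 2.271 -0.042  0.11 ] f [-0.071  0.129  0.795] f.n 0.795645500008289 t 2.45
[ 0.22472769 -0.3044345   0.09173783]
```

View pics/w2.png

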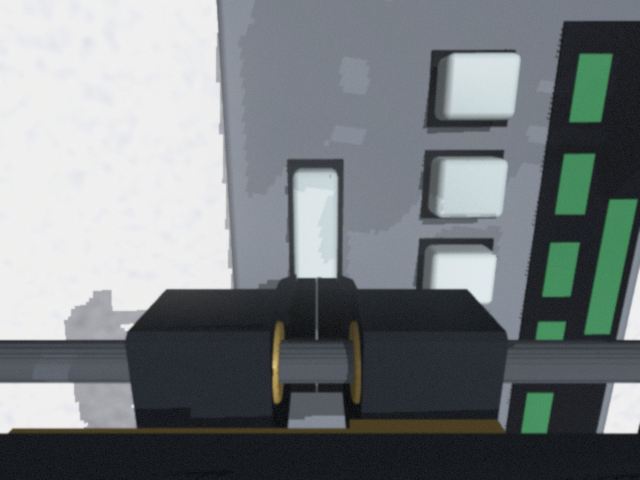

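This view shows the fingertips (277–357) centred in column on the bar (316), with key 1 at (478,87), key 2 at (468,186) and key 3 partly hidden. I'll check heights from the two wrist views.

```bash
python3 - <<'E'
from h import *
import pickle
c1,c2=[pickle.load(open(f"w{i}.pkl","rb")) for i in (1,2)]
im=cv2.imread("pics/w2.png")
for b,st in blobs(im,(420,40,525,225),180,300): print(b,st,onz(c2,b,61))
B=[b for b,st in blobs(im,(420,40,525,225),180,300)]
for a,b in zip([(433.5,106.3),(430.,160.1)],sorted(B,key=lambda q:q[1])): print(tri([c1,c2],[a,b]))
# bar far (left) end: mid of end edge
g=cv2.cvtColor(im,cv2.COLOR_BGR2GRAY)
print(g[150:200,316].tolist()); g1=cv2.cvtColor(cv2.imread("pics/w1.png"),cv2.COLOR_BGR2GRAY); print(g1[138:165,346].tolist())
E
python3 tgt.py bar 4
```

```text
[483.495  83.75 ] [  29   14   71   61 4035] [546.549   3.959  61.   ]
[473.151 187.108] [  19  120   68   56 3398] [547.898 -38.024  61.   ]
(array([545.5  ,   3.567,  62.999]), np.float64(0.18628275519386686))
(array([548.465, -38.308,  59.899]), np.float64(0.14165326289236377))
[129, 129, 127, 128, 131, 126, 130, 123, 113, 85, 61, 61, 59, 61, 59, 56, 65, 78, 104, 130, 142, 157, 176, 190, 199, 203, 202, 204, 208, 209, 210, 210, 212, 208, 210, 212, 208, 212, 218, 225, 228, 228, 227, 227, 227, 227, 226, 227, 227, 227]
[141, 139, 137, 130, 129, 130, 125, 116, 90, 66, 67, 67, 85, 124, 163, 195, 210, 220, 222, 223, 223, 221, 222, 222, 225, 224, 222]
bar 4.0 turn [-0.003  0.001 -0.002] shift cm [ 2.364 -0.144  0.053] f [ 0.225 -0.304  0.092] f.n 0.05859758129018844 t 2.5
```

Request:
jog_arm --steps "0 0 0 1.2 -0.05 0.05 255; 0 0 0 2.2 -0.1 0.08 255; 0 0 0 2.2 -0.1 0.08 255"

```text
time_s: 2.88
position: [480.9, -80.7, 55.1]
orientation: [[0.15, 0.988, 0.029], [0.005, 0.029, -1.0], [-0.989, 0.15, -0.0]]
wrist_force: [-0.4, 0.2, 1.1]
width: 0.5
```

```bash
python3 tgt.py bar 0
```

```text
bar 0.0 turn [-0.003  0.    -0.   ] shift cm [ 0.522  0.032 -0.016] f [-0.43   0.222  1.149] f.n 1.199187086746933 t 2.875
```

Request:
jog_arm --steps "0 0 0 0.3 0 0 255; 0 0 0 0.3 0 0 255"

```text
time_s: 3.12
position: [481.1, -80.7, 51.9]
orientation: [[0.149, 0.988, 0.029], [0.005, 0.029, -1.0], [-0.989, 0.149, -0.0]]
wrist_force: [0.2, 0.6, 1.0]
width: 0.3
```

Request:
jog_arm --steps "0 0 0 0.2 0 0 255; 0 0 0 0.2 0 0 255"

```text
time_s: 3.38
position: [481.7, -80.8, 50.1]
orientation: [[0.15, 0.988, 0.029], [0.004, 0.029, -1.0], [-0.989, 0.15, -0.0]]
wrist_force: [-0.9, 0.1, 2.0]
width: 0.2
```

```bash
python3 tgt.py bar 0
```

```text
bar 0.0 turn [-0.003  0.    -0.   ] shift cm [ 0.012  0.032 -0.028] f [-0.873  0.124  1.975] f.n 2.082682720398606 t 3.375
```

Request:
jog_arm --steps "0 0 0 0.2 0 0 255; 0 0 0 0.2 0 0 255"

```text
time_s: 3.62
position: [482.0, -80.8, 48.1]
orientation: [[0.15, 0.988, 0.029], [0.005, 0.029, -1.0], [-0.989, 0.15, -0.0]]
wrist_force: [-1.2, 0.4, 3.6]
width: 0.7
```

Request:
jog_arm --steps "0 0 0 0.2 0 0 255; 0 0 0 0.2 0 0 255; 0 0 0 0.2 0 0 255"

```text
time_s: 4.0
position: [482.3, -80.8, 46.2]
orientation: [[0.15, 0.988, 0.029], [0.005, 0.029, -1.0], [-0.989, 0.15, -0.0]]
wrist_force: [-1.5, 0.6, 4.0]
width: 0.6
```

Request:
jog_arm --steps "0 0 0 0.1 0 0 255; 0 0 0 0.1 0 0 255"

```text
time_s: 4.25
position: [482.5, -80.8, 45.3]
orientation: [[0.15, 0.988, 0.029], [0.005, 0.029, -1.0], [-0.989, 0.15, -0.0]]
wrist_force: [-1.6, 0.6, 5.0]
width: 0.4
```

Run:
```python
from h import *
from workcell import r
R=tool(.032);f=[]
for i in range(6):
    im=r.camera("scene"); s=r.get_state(); f.append(-s["wrist_force"]@R[:,0])
print(f,np.mean(f),s["position"])
cv2.imwrite("pics/sbar.png",cv2.resize(im[170:290,90:290],None,fx=4,fy=4))
```

```text
[np.float64(5.146589045763493), np.float64(5.375507495412871), np.float64(5.180590859596179), np.float64(5.217358843955769), np.float64(3.9861350988100397), np.float64(4.1240895467240115)] 4.838378481710394 [482.443 -80.766  45.223]
```

View pics/sbar.png

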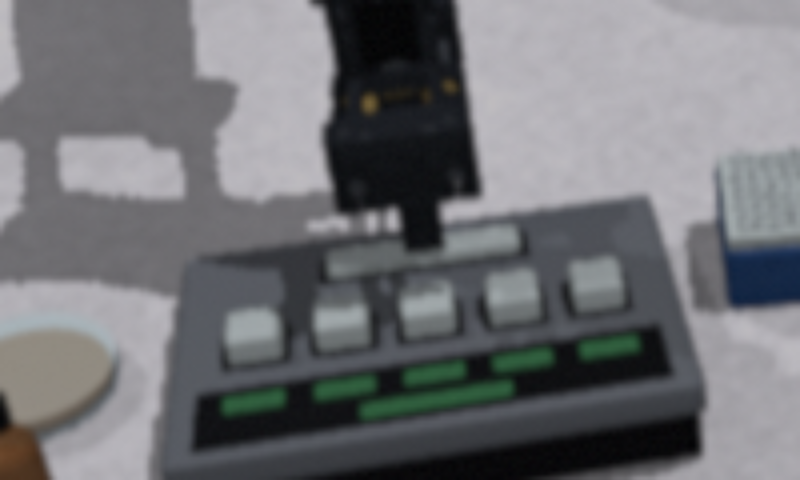

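The fingertip is on the bar (picture 420,240) and the bar has sunk. A mean force of 4.8 N means about 5.5 mm of travel, well past the 3 mm register point. Now I'll back off and go to the far-left key.

Request:
jog_arm --steps "0 0 0 -2 0 0 255; 0 0 0 -4 0 0 255; 0 0 0 -4 0 0 255"

```text
time_s: 4.92
position: [477.7, -81.3, 85.9]
orientation: [[0.153, 0.988, 0.029], [0.004, 0.029, -1.0], [-0.988, 0.153, 0.001]]
wrist_force: [-0.4, 0.5, -0.2]
width: 0.5
```

```bash
python3 tgt.py k1 30 k1 4
```

```text
k1 30.0 turn [-0.003  0.001 -0.004] shift cm [ 0.546  6.667 -8.323] f [-0.431  0.494 -0.202] f.n -0.13808440877638065 t 4.925
k1 4.0 turn [-0.003  0.001 -0.004] shift cm [ 3.146  6.658 -8.326] f [-0.431  0.494 -0.202] f.n -0.13808440877638065 t 4.925
```

Request:
jog_arm --steps "0 0 0 0.2 3.3 -4.1 255; -0.003 0 -0.004 0.5 6.65 -8.3 255; -0.003 0 -0.004 0.5 6.65 -8.3 255; -0.003 0 -0.004 2.8 6.65 -8.3 255; -0.003 0 -0.004 2.8 6.65 -8.3 255"

```text
time_s: 5.55
position: [542.3, 3.4, 65.3]
orientation: [[0.143, 0.989, 0.032], [0.004, 0.032, -0.999], [-0.99, 0.143, 0.001]]
wrist_force: [-0.4, -0.1, -0.6]
width: 0.6
```

```bash
python3 tgt.py k1 0;  python3 - <<'E'
from workcell import r
import cv2
cv2.imwrite("pics/w3.png",r.camera("wrist")); cv2.imwrite("pics/s3.png",cv2.resize(r.camera("scene")[170:290,90:290],None,fx=4,fy=4))
E
```

```text
k1 0.0 turn [-0.     0.001  0.007] shift cm [ 0.483  0.356 -0.051] f [-0.38  -0.069 -0.602] f.n -0.5382593795600984 t 5.55
```

View pics/s3.png

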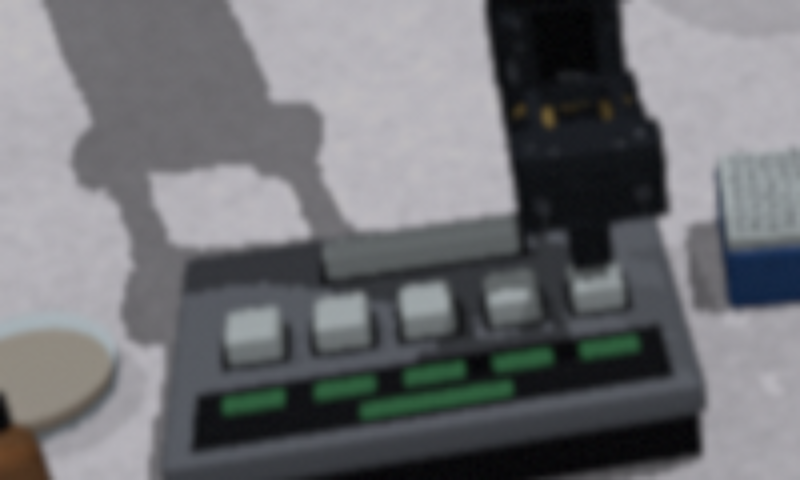

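The fingertip is over the far-left key (picture 592,255), clear of the second key, and the bar is back up. Now I'll press.

Request:
jog_arm --steps "0 0 0.007 0 0.35 -0.05 255; 0 0 0.007 0.4 0.35 -0.05 255; 0 0 0.007 0.6 0.35 -0.05 255; 0 0 0.007 0.6 0.35 -0.05 255"

```text
time_s: 6.15
position: [548.3, 3.7, 61.9]
orientation: [[0.153, 0.988, 0.031], [0.004, 0.031, -1.0], [-0.988, 0.154, 0.001]]
wrist_force: [0.1, -0.3, -0.3]
width: 0.1
```

```bash
python3 tgt.py k1 0
```

```text
k1 0.0 turn [-0.001  0.001 -0.004] shift cm [ 0.063 -0.191 -0.031] f [ 0.082 -0.322 -0.335] f.n -0.342374271381948 t 6.15
```

Request:
jog_arm --steps "0 0 0 0.3 -0.15 0 255; 0 0 0 0.3 -0.15 0 255; 0 0 0 0.3 -0.15 0 255"

```text
time_s: 6.52
position: [548.0, 3.7, 59.3]
orientation: [[0.155, 0.987, 0.031], [0.004, 0.031, -1.0], [-0.988, 0.155, 0.001]]
wrist_force: [1.7, 0.8, 2.3]
width: 0.7
```

Request:
jog_arm --steps "0 0 0 0.2 0 0 255; 0 0 0 0.2 0 0 255; 0 0 0 0.2 0 0 255"

```text
time_s: 6.9
position: [548.3, 3.7, 57.4]
orientation: [[0.155, 0.987, 0.031], [0.004, 0.031, -1.0], [-0.988, 0.155, 0.001]]
wrist_force: [0.5, 0.4, 3.4]
width: 0.4
```

Request:
jog_arm --steps "0 0 0 0.2 0 0 255; 0 0 0 0.2 0 0 255; 0 0 0 0.2 0 0 255"

```text
time_s: 7.28
position: [548.6, 3.7, 55.4]
orientation: [[0.155, 0.987, 0.031], [0.004, 0.031, -1.0], [-0.988, 0.155, 0.001]]
wrist_force: [-0.9, 0.4, 5.8]
width: 0.8
```

```bash
cat > chk.py <<'E'
import sys
from h import *
from workcell import r
R=tool(.032);f=[]
for i in range(6):
    im=r.camera("scene"); s=r.get_state(); f.append(-s["wrist_force"]@R[:,0])
print(np.array(f),np.mean(f),s["position"])
cv2.imwrite(f"pics/{sys.argv[1]}.png",cv2.resize(im[170:290,90:290],None,fx=4,fy=4))
E
python3 chk.py sk1
```

```text
[4.731 4.245 5.352 4.601 4.537 5.236] 4.783558492918199 [548.599   3.701  55.442]
```

View pics/sk1.png

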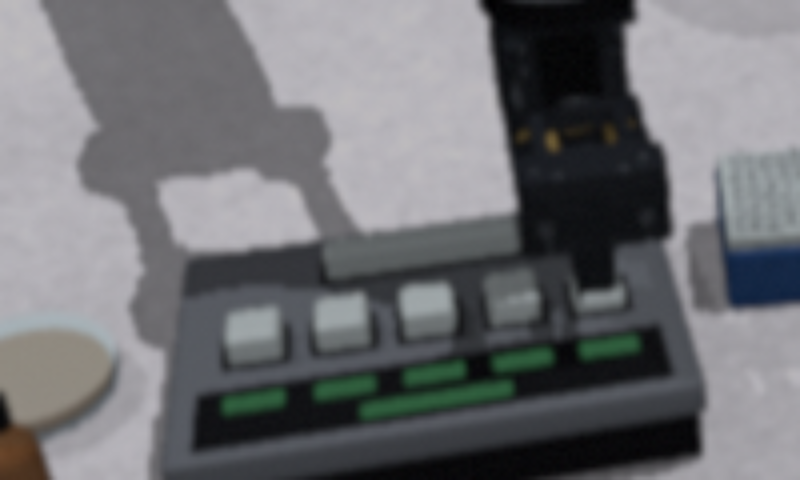

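Key 1 is visibly down (picture 600,295) at a mean of 4.8 N, about 5.4 mm, and all the others are up. Next is key 4.

Request:
jog_arm --steps "0 0 0 -2 0 0 255; 0 0 0 -3.5 0 0 255; 0 0 0 -3.5 0 0 255"

```text
time_s: 7.95
position: [543.8, 3.5, 91.0]
orientation: [[0.157, 0.987, 0.031], [0.004, 0.031, -1.0], [-0.988, 0.157, 0.001]]
wrist_force: [0.5, -0.1, 0.3]
width: 0.5
```

```bash
python3 tgt.py k4 30 k4 5
```

```text
k4 30.0 turn [-0.001  0.002 -0.008] shift cm [ 0.028 -0.167 12.52 ] f [ 0.492 -0.064  0.345] f.n 0.267796319545711 t 7.95
k4 5.0 turn [-0.001  0.002 -0.008] shift cm [ 2.528 -0.186 12.516] f [ 0.492 -0.064  0.345] f.n 0.267796319545711 t 7.95
```

Request:
jog_arm --steps "0 0 0 0 -0.1 6.2 255; 0 0 -0.008 0 -0.2 12.5 255; 0 0 -0.008 0 -0.2 12.5 255; 0 0 -0.008 1.2 -0.2 12.5 255; 0 0 -0.008 1.2 -0.2 12.5 255"

```text
time_s: 8.57
position: [546.0, -119.7, 76.8]
orientation: [[0.145, 0.989, 0.033], [0.005, 0.032, -0.999], [-0.989, 0.145, -0.0]]
wrist_force: [0.7, -0.0, -0.5]
width: 0.7
```

```bash
python3 tgt.py k4 5 k4 0
```

```text
k4 5.0 turn [ 0.001 -0.     0.004] shift cm [1.126 0.221 0.195] f [ 0.689 -0.04  -0.458] f.n -0.5559220055679963 t 8.575
k4 0.0 turn [ 0.001 -0.     0.004] shift cm [1.626 0.223 0.195] f [ 0.689 -0.04  -0.458] f.n -0.5559220055679963 t 8.575
```

Request:
jog_arm --steps "0 0 0.004 0.2 0.2 0.19 255; 0 0 0.004 0.8 0.2 0.19 255; 0 0 0.004 1.2 0.2 0.19 255; 0 0 0.004 1.2 0.2 0.19 255"

```text
time_s: 9.07
position: [549.5, -121.2, 64.7]
orientation: [[0.148, 0.988, 0.033], [0.005, 0.033, -0.999], [-0.989, 0.148, -0.0]]
wrist_force: [-0.3, -0.3, 0.3]
width: 0.5
```

```bash
python3 tgt.py k4 0; python3 chk.py s4a
```

```text
k4 0.0 turn [ 0.001 -0.001  0.001] shift cm [0.381 0.056 0.038] f [-0.332 -0.344  0.343] f.n 0.3898949597260282 t 9.075
[-0.086  0.544  1.024  1.21   0.22   0.132] 0.5073009141443846 [ 549.951 -121.627   65.445]
```

View pics/s4a.png

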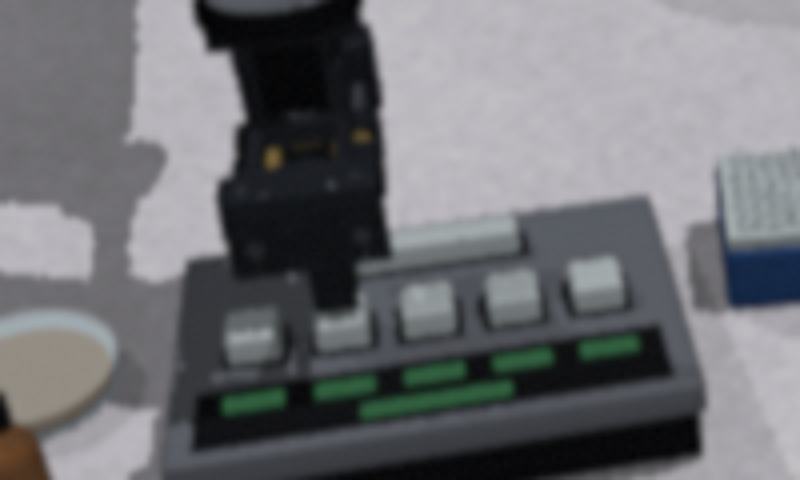

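The fingertip (picture 333,300) is over the second key from the right. Its neighbours are clear and key 1 is back up. Now I'll press.

Request:
jog_arm --steps "0 0 0 0.3 0 0 255; 0 0 0 0.5 0 0 255; 0 0 0 0.5 0 0 255"

```text
time_s: 9.75
position: [550.8, -121.6, 60.5]
orientation: [[0.149, 0.988, 0.032], [0.005, 0.032, -0.999], [-0.989, 0.15, 0.0]]
wrist_force: [0.1, 0.1, 0.9]
width: 0.6
```

Request:
jog_arm --steps "0 0 0 0.2 0 0 255; 0 0 0 0.2 0 0 255; 0 0 0 0.2 0 0 255"

```text
time_s: 10.12
position: [551.1, -121.7, 58.6]
orientation: [[0.15, 0.988, 0.032], [0.005, 0.032, -0.999], [-0.989, 0.15, 0.0]]
wrist_force: [-1.2, 0.1, 2.4]
width: 0.2
```

Request:
jog_arm --steps "0 0 0 0.2 0 0 255; 0 0 0 0.2 0 0 255; 0 0 0 0.2 0 0 255"

```text
time_s: 10.5
position: [551.4, -121.7, 56.8]
orientation: [[0.15, 0.988, 0.033], [0.005, 0.032, -0.999], [-0.989, 0.15, 0.0]]
wrist_force: [-1.6, 0.5, 3.1]
width: 0.8
```

Request:
jog_arm --steps "0 0 0 0.15 0 0 255; 0 0 0 0.15 0 0 255; 0 0 0 0.15 0 0 255"

```text
time_s: 10.88
position: [551.6, -121.7, 55.3]
orientation: [[0.15, 0.988, 0.032], [0.005, 0.032, -0.999], [-0.989, 0.15, 0.0]]
wrist_force: [-2.7, -0.9, 4.8]
width: 0.4
```

```bash
python3 chk.py sk4
```

```text
[5.319 4.504 5.345 4.6   5.595 5.569] 5.15535119618558 [ 551.656 -121.667   55.319]
```

View pics/sk4.png

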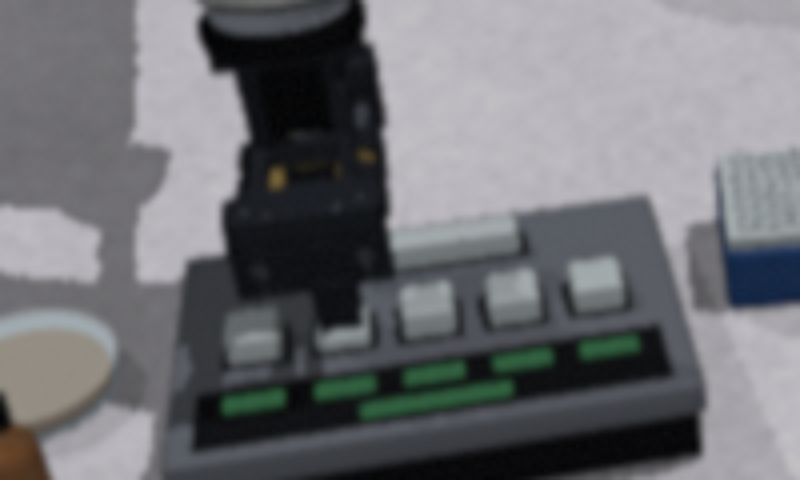

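Key 4 is down (picture 343,330) at a mean of 5.2 N, with the others up. Next is the middle key.

Request:
jog_arm --steps "0 0 0 -2 0 0 255; 0 0 0 -3 0 0 255; 0 0 0 -3 0 0 255"

```text
time_s: 11.55
position: [547.8, -122.0, 85.5]
orientation: [[0.151, 0.988, 0.032], [0.004, 0.032, -0.999], [-0.988, 0.151, 0.001]]
wrist_force: [0.4, -0.1, 0.1]
width: 0.8
```

```bash
python3 tgt.py k3 25
```

```text
k3 25.0 turn [ 0.     0.001 -0.002] shift cm [-0.035 -0.088 -4.222] f [ 0.427 -0.129  0.067] f.n 0.0027970377431355774 t 11.55
```

Request:
jog_arm --steps "0 0 0 0 -0.1 -4.2 255; 0 0 0 0 -0.1 -4.2 255; 0 0 0 1.5 -0.1 -4.2 255; 0 0 0 1.5 -0.1 -4.2 255"

```text
time_s: 12.05
position: [546.3, -80.2, 68.3]
orientation: [[0.148, 0.989, 0.032], [0.005, 0.032, -0.999], [-0.989, 0.148, -0.0]]
wrist_force: [0.1, 1.3, -0.2]
width: 0.1
```

```bash
python3 chk.py s3a; python3 tgt.py k3 0
```

```text
[-0.477 -0.349  0.185  0.165  0.094  0.102] -0.04670548447251055 [547.922 -80.371  70.74 ]
k3 0.0 turn [-0.     0.001 -0.002] shift cm [ 0.982 -0.019 -0.064] f [0.627 1.082 0.203] f.n 0.10197303569923297 t 12.35
```

View pics/s3a.png

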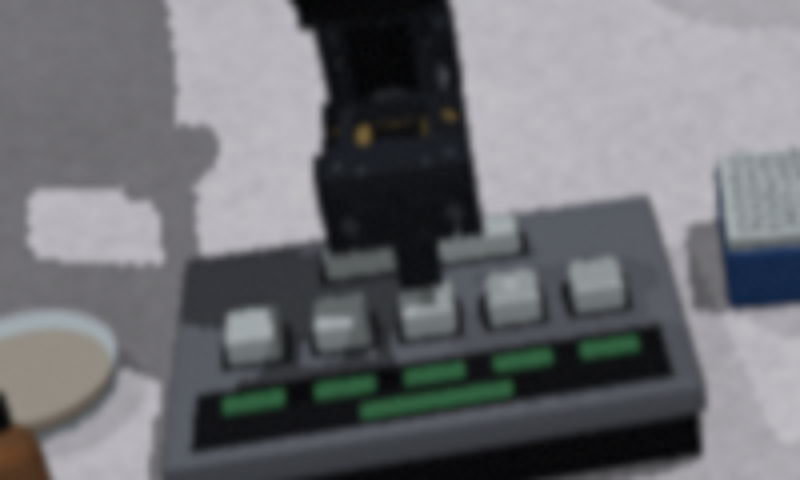

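The fingertip is over the middle key (picture 420,280) and all the keys are up. Now I'll press.

Request:
jog_arm --steps "0 0 0 0.5 0 -0.05 255; 0 0 0 1 0 -0.05 255; 0 0 0 1 0 -0.05 255"

```text
time_s: 12.72
position: [549.4, -79.9, 60.6]
orientation: [[0.151, 0.988, 0.032], [0.004, 0.032, -0.999], [-0.988, 0.151, 0.001]]
wrist_force: [0.6, -0.7, 0.9]
width: 0.4
```

Request:
jog_arm --steps "0 0 0 0.2 0 0 255; 0 0 0 0.2 0 0 255; 0 0 0 0.2 0 0 255"

```text
time_s: 13.1
position: [549.8, -79.9, 58.8]
orientation: [[0.152, 0.988, 0.032], [0.004, 0.032, -0.999], [-0.988, 0.152, 0.001]]
wrist_force: [-1.0, -0.2, 3.0]
width: 0.2
```

Request:
jog_arm --steps "0 0 0 0.2 0 0 255; 0 0 0 0.2 0 0 255; 0 0 0 0.2 0 0 255"

```text
time_s: 13.48
position: [550.1, -79.9, 56.9]
orientation: [[0.152, 0.988, 0.032], [0.004, 0.032, -0.999], [-0.988, 0.152, 0.001]]
wrist_force: [-1.6, 0.3, 4.3]
width: 0.7
```

Request:
jog_arm --steps "0 0 0 0.15 0 0 255; 0 0 0 0.15 0 0 255; 0 0 0 0.15 0 0 255"

```text
time_s: 13.85
position: [550.3, -79.9, 55.4]
orientation: [[0.151, 0.988, 0.032], [0.004, 0.032, -0.999], [-0.988, 0.152, 0.001]]
wrist_force: [-2.8, -0.0, 5.6]
width: 0.6
```

```bash
python3 chk.py sk3
```

```text
[4.887 5.317 5.169 5.446 4.852 3.495] 4.861031475737805 [550.298 -79.852  55.408]
```

View pics/sk3.png

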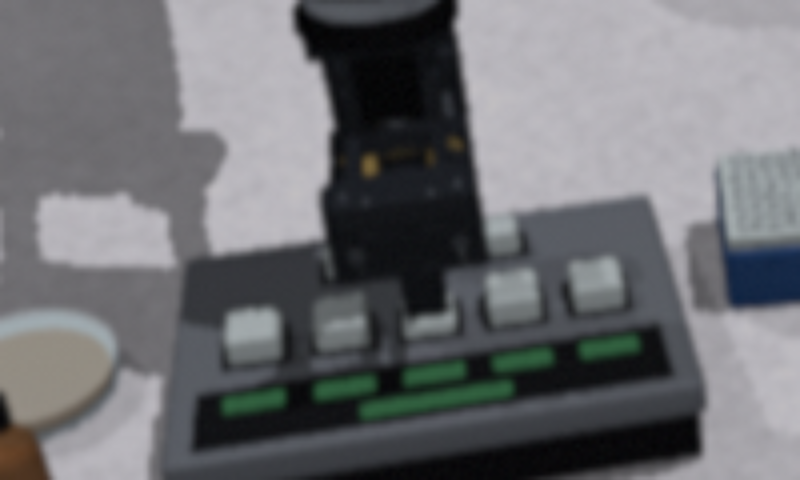

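The middle key is down (picture 430,315) at 4.9 N with the rest up. I'll retract and check.

Request:
jog_arm --steps "0 0 0 -3 0 0 255; 0 0 0 -7 0 0 255; 0 0 0 -10 0 0 255; 0 0 0 -10 0 0 255; 0 0 0 -10 0 0 255"

```text
time_s: 14.78
position: [534.5, -80.1, 152.8]
orientation: [[0.15, 0.988, 0.032], [0.004, 0.032, -0.999], [-0.989, 0.15, 0.0]]
wrist_force: [-0.3, 0.3, 0.0]
width: 0.4
```

Run:
```python
from h import *
from workcell import r
im=r.camera("scene");cv2.imwrite("pics/send.png",im)
a=cv2.imread("pics/scene0.png")
print([(b.round(1).tolist()) for b,st in blobs(im,(140,222,252,265),140)])
d=cv2.absdiff(a,im)[225:310,60:330].max(2); print((d>40).sum())
cv2.imwrite("pics/endcmp.png",np.vstack([cv2.resize(x[190:310,60:340],None,fx=2.4,fy=2.4) for x in (a,im)]))
s=r.get_state();print(s["position"],s["qd"],s["wrist_force"])
```

```text
[[179.1, 225.9], [238.4, 238.6], [217.5, 241.5], [196.1, 244.6], [175.7, 247.7], [152.6, 249.2]]
1741
[534.056 -79.965 152.242] [-0.     0.007  0.004  0.     0.005 -0.001] [ 0.529  0.251 -0.395]
```

View pics/endcmp.png

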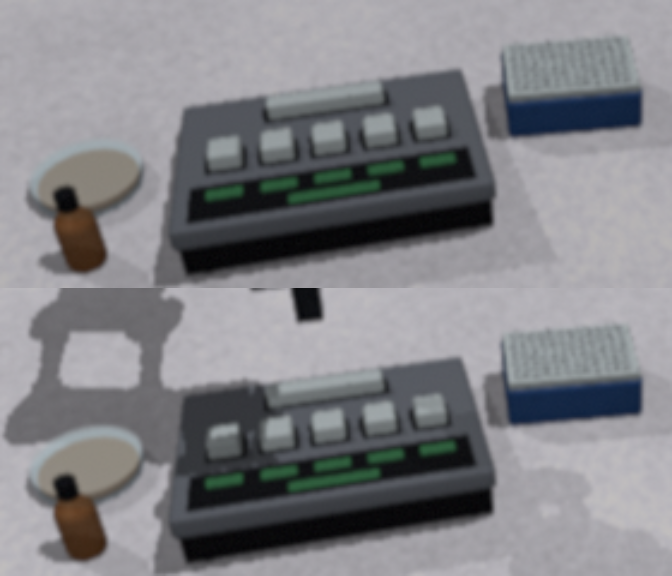

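The before and after views match apart from the arm's shadow. All the keys and the bar are up, nothing has moved, and the gripper is clear.

```bash
python3 -c "
from workcell import r
print(r.hand_in())"
```

```text
the job is handed in; nothing more can be done
None
```

I cleared the counter with the zero bar, then tallied the far-left key, the second key from the right and the middle key, in that order. I used closed fingertips tilted square to the panel. The job was handed in at about 15 s and reports no verdict.

- **Each tap:** the mean wrist force while pressed was 4.8 to 5.2 N, which is about 5.5 to 6 mm of travel by the spring figures. That is past the 3 mm register point and short of the hard stop. In the pictures the bar and each key went down, with the other keys up during each tap and each key back up before the next.
- **Final picture:** the bar and all five keys were up. The counter, oil bottle, dish and tip box looked unmoved. The pixel positions of keys 1 to 3 matched the start to 0.2 px, while the two right-hand keys differed by 1–2 px because they lay partly in the arm's shadow. The gripper was about 90 mm above the counter and touching nothing.
- **Disagreements:** key heights came out between 57 and 64 mm depending on the camera pair, against the stated 61 mm. The arm's position readings wandered by 1–2 mm. I therefore set the press depth by force.

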